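# Close the rivet canisters

## Task

Close the four open grey steel canisters for the night: pick out the four lids with dark wooden handles lying among the things on the pull-out leaf and put each on the canister of its own shape and size, seated flat and lined up with it. Leave the canisters, the tin of tacks and the measuring tape standing where they are.

Things in the scene. Friction and masses are not known exactly. Their poses are not given: they have to be found in the camera images.
- large_round_lid: Loose grey steel lid, 60 g, handle up: round plate, 84 mm across, 4 mm thick; centred boss below, 56 mm across x 5 mm deep, enters the mouth with 6 mm play a side; round dark wooden knob, 18 mm across, on top. Origin: centre of boss underside, z up; plate z 5 to 9 mm, handle 9 to 33 mm. Seated: origin 29 mm above the canister's. Yaw has no meaning.
- small_round_lid: Loose grey steel lid, 60 g, handle up: round plate, 60 mm across, 4 mm thick; centred boss below, 32 mm across x 5 mm deep, enters the mouth with 6 mm play a side; round dark wooden knob, 18 mm across, on top. Origin: centre of boss underside, z up; plate z 5 to 9 mm, handle 9 to 33 mm. Seated: origin 29 mm above the canister's. Yaw has no meaning.
- square_lid: Loose grey steel lid, 60 g, handle up: square plate, 70 x 70 mm 4 mm thick; centred boss below, 42 x 42 mm x 5 mm deep, enters the mouth with 6 mm play a side; dark wooden bar on top, 42 (along x) x 16 mm. Origin: centre of boss underside, z up; plate z 5 to 9 mm, handle 9 to 33 mm. Seated: origin 29 mm above the canister's. x, y along its sides; fits in any quarter turn.
- oblong_lid: Loose grey steel lid, 60 g, handle up: oblong plate, 96 x 60 mm 4 mm thick; centred boss below, 68 x 32 mm x 5 mm deep, enters the mouth with 6 mm play a side; dark wooden bar on top, 42 (along x) x 16 mm. Origin: centre of boss underside, z up; plate z 5 to 9 mm, handle 9 to 33 mm. Seated: origin 29 mm above the canister's. x along its length; fits either way round.
- large_round_canister: Open grey steel canister, round, 74 mm outer diameter, 34 mm high, walls and floor 3 mm, 68 mm inside, a few rivets on its floor; stands loose, 0.45 kg. Origin at the centre of its underside, z up. Yaw has no meaning.
- small_round_canister: Open grey steel canister, round, 50 mm outer diameter, 34 mm high, walls and floor 3 mm, 44 mm inside, a few rivets on its floor; stands loose, 0.45 kg. Origin at the centre of its underside, z up. Yaw has no meaning.
- square_canister: Open grey steel canister, square, 60 x 60 mm outside, 34 mm high, walls and floor 3 mm, 54 x 54 mm inside, a few rivets on its floor; stands loose, 0.45 kg. Origin at the centre of its underside, z up. x and y axes along its sides.
- oblong_canister: Open grey steel canister, oblong, 86 x 50 mm outside, 34 mm high, walls and floor 3 mm, 80 x 44 mm inside, a few rivets on its floor; stands loose, 0.45 kg. Origin at the centre of its underside, z up. x axis along its length.
- tack_tin: Bystander: a low round grey tin full of tacks, 64 mm across and 20 mm high, with no lid of its own. Origin at the centre of its underside. Loose.
- measuring_tape: Bystander: a rolled-up cream tape measure, a flat disc 53 mm across and 16 mm high without a knob. Origin at the centre of its underside. Loose.

How it is judged:
By the outcome, as a careful person would: the job done as asked, in the order asked, and still so for the second after the job is handed in, with the robot touching nothing.
It also fails if it takes over 131 s, if anything falls off the work surface, if the arm or the gripper's body presses on something with over 40 N, if the wrist force passes 120 N, or if a joint passes its speed limit or range.

## Robot

A 6-joint arm with a two-finger parallel gripper is mounted at the origin on a cart in front of the work surface, level with it; the furniture and walls round the work are solid. World frame = base frame: x ahead of the robot, y to its left, z up, the work surface at z = 0. Lengths are in m, angles in rad, forces in N, time in s.
With the tool pointing down it reaches from about 0.3 to 0.875 m from the base axis. Payload 6.4 kg.
Tool frame: the origin (TCP) lies at the very end of the fingers, on their centre line; the grasp point (between the pads) lies 19 mm behind it; z points along the fingers, y is the line along which they close (so a half turn about z gives the same grasp; the last joint's range is limited). The gripper opens to 85 mm and grips with 20 to 120 N. Pads are 22 mm wide; open, the fingers measure 114 mm over their backs; the gripper's body (76 mm by 85 mm) begins 54 mm behind the grasp point. The pads swing forward as they close: fully open they stand 13 mm farther back than shut.
Start: joints at [-1.528, 0.181, 1.607, -0, 1.354, -0.206], TCP at [0.142, -0.557, 0.231] pointing down, gripper open.
Joint ranges: [-2.99, 2.99], [-0.89, 2.07], [0.3, 2.58], [-1.14, 4.28], [0, 2.63], [-3.12, 3.12]. Speed limits (rad/s): [2.57, 2.57, 3.01, 3.14, 3.14, 3.14].

## Interface

Orientations are given as a unit quaternion [w, x, y, z].
In Python, from bench import ctrl gives the robot as it stands.
- The arm moves only by the tool jog_arm, never from a script. Its argument "series" is a list that holds one entry, the list of rows, each a list of 7 numbers: the shift along the tool's x, y, z in mm, then the turn, a rotation vector about the tool's x, y, z in rad, then the finger opening in mm, from 0 to 85.4. In form: [[[tx, ty, tz, rx, ry, rz, gripper], ...]]. A call has exactly 10 rows; each row shifts and turns the commanded pose from where the row before left it, along the tool's axes as they then stand; what a row does not reach is not made up. A row lasts 1/10 s, in which the tool goes at most 50 mm and 8.59 degrees, less where a joint would pass 70% of its speed; a pose out of reach is approached as far as the arm can. A call with a gripper value outside its range is refused whole. The fingers move at their own pace and stop on an object; the grip force is fixed at half the most. Time passes only in rows, so rows that do not move let the fingers close, or fill a call up. It gives the time, the measured TCP pose, the force, the opening and the grip force at its end, in the units of the state.
- ctrl.get_obs(): the state, without advancing time (a new reading comes with each control period).
- ctrl.camera(name): name is "side" or "top" or "wrist"; returns a dict with "frame" (480x640x3 uint8, blue, green, red), "z_map" (480x640 float32, m along the optical axis (not along the pixel's ray), 0 where there is no reading), "fx", "fy", "cx", "cy" (pixels), "xyz" and "rotation" of the camera in the world. Camera axes: x right, y down, z forward; pixel columns grow to the right and rows downward; lengths in m; the calibration is good to about 2 mm. A picture is of the moment at which its call begins.
- ctrl.hand_in(): hands the job in; it is judged then, once.
The state is a dict: "time_s": time; "q": joint angles; "dq": joint speeds; "joint_efforts": joint torques, N m; "eef_pos": TCP position; "eef_rot": TCP orientation; "wrist_force": force on the tool from outside, world axes, zero at the start; "torque": the same for the moment, N m; "opening": opening from 0.0 (shut) to 1.0 (fully open); "grasp_force": force on a finger pad.
Only numpy, scipy, OpenCV 4.12 (cv2) and the standard library are available. Lean on these libraries where they do the work, as an engineer would, in place of code of your own. Each camera call takes 0.05 s, during which the arm holds its last target. There are 200 camera calls.

## Working session

There is one attempt and no reset: what is moved stays moved. The work goes in short steps, Python scripts to look and compute and a tool call to move; the robot and the scene stay as the last step left them, time stands still between calls to the robot, and variables do not carry over. Pictures are saved under pics/ and viewed, at most 14 in all, crops included, and the job is handed in when it is done.

Besides the shell and the picture viewer there is one more tool, called after "Emit:" as name(argument=value, ...), one argument or row to a line, values as JSON. jog_arm: Moves the arm, as the interface text tells. Its arguments: {"type":"object","properties":{"series":{"type":"array"}},"required":["series"]}

```bash
mkdir -p pics; ls; python3 - <<'E'
from bench import ctrl
import cv2,numpy as np
o=ctrl.get_obs();print(o)
for n in("top","side"):
    c=ctrl.camera(n);cv2.imwrite(f"pics/{n}0.png",c["frame"]);np.savez(f"pics/{n}0.npz",**c)
    print(n,c["fx"],c["cx"],c["cy"],c["xyz"],c["rotation"])
E
```

```text
pics
{'time_s': 0.0, 'q': array([-1.52829253e+00,  1.81543269e-01,  1.60801327e+00,  9.54904171e-06,
        1.35379507e+00, -2.06311508e-01]), 'dq': array([-5.50122293e-04, -6.02396889e-04,  4.35668295e-04,  4.69032258e-05,
        2.49716692e-04, -1.29616183e-03]), 'joint_efforts': array([-5.09381891e-05, -4.44877553e+01, -3.51339626e+01, -3.99041346e-04,
        8.85523448e-03,  3.17187897e-06]), 'eef_pos': array([ 0.14158663, -0.5567246 ,  0.23038036]), 'eef_rot': array([-8.76149656e-04,  9.92271088e-01,  1.24085913e-01,  7.65982481e-05]), 'wrist_force': array([-0.60052627,  0.12562201,  0.2911079 ]), 'torque': array([ 0.01133034, -0.01862486, -0.01827055]), 'grasp_force': 0.0, 'opening': 1.000248172458155}
top 610.9864244165497 321.4842798580857 244.3887312962665 [ 0.36394286 -0.15657558  1.01454623] [-0.04763352  0.71304719 -0.69702827  0.05870561]
side 523.6430969808529 311.9578542020765 235.78159360128922 [ 0.52741284 -0.89953736  0.60789759] [-0.44489277  0.89553882  0.00816145 -0.00374595]
```

View pics/top0.png

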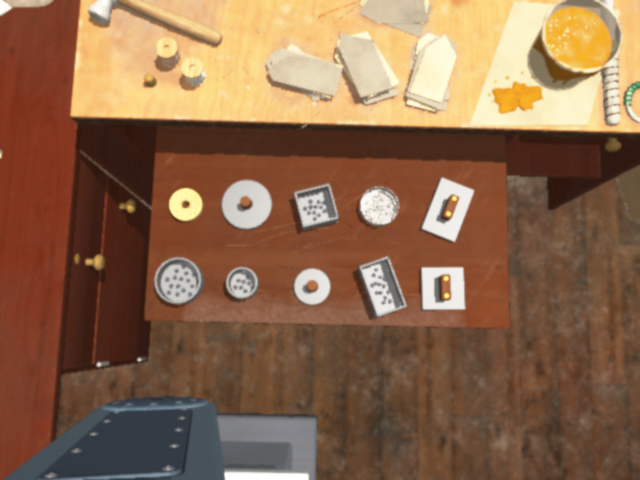

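View pics/side0.png

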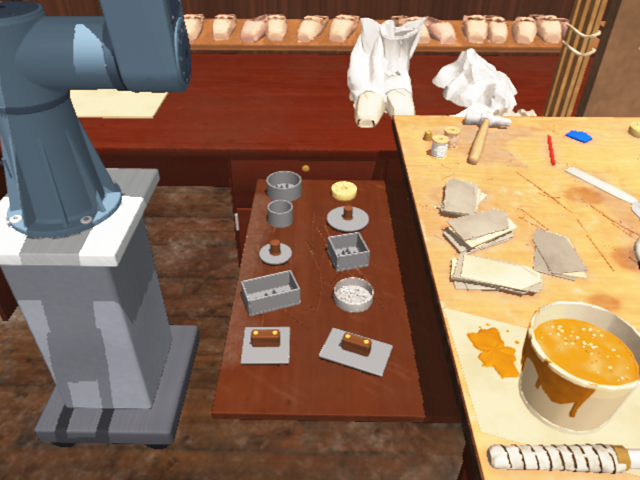

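The top view shows these parts:
- **Lids:** large round (245,205), small round (312,287), oblong (448,208), square (443,288).
- **Canisters:** large round (178,282), small round (241,284), square (316,207), oblong (382,287).
- **Bystanders:** tape (185,205), tack tin (379,206).

The side view shows the same layout.

```bash
cat > h.py <<'E'
import numpy as np,cv2
from scipy.spatial.transform import Rotation as R
def cloud(c):
    z=c["z_map"];v,u=np.mgrid[:480,:640]
    p=np.stack([(u-c["cx"])/c["fx"]*z,(v-c["cy"])/c["fy"]*z,z],-1)
    q=np.asarray(c["rotation"]);r=q if q.ndim==2 else R.from_quat(np.roll(q,-1)).as_matrix()
    return p@r.T+c["xyz"]
E
python3 - <<'E'
from h import *
seeds=dict(LRlid=(245,205),SRlid=(312,287),OBlid=(448,208),SQlid=(443,288),LRcan=(178,282),SRcan=(241,284),SQcan=(316,207),OBcan=(382,287),tin=(379,206),tape=(185,205))
C={n:np.load(f"pics/{n}0.npz") for n in("top","side")}
P=cloud(C["top"]);S=cloud(C["side"])
leaf=P[235:250,170:490];print("leaf z",np.percentile(leaf[...,2],[5,50,95]),P[100,200],np.percentile(S[320:400,300:310,2],[5,50,95]))
z0=np.median(leaf[...,2])
hdr=lambda Q,xy,lo,hi:Q.reshape(-1,3)[(np.hypot(*(Q.reshape(-1,3)[:,:2]-xy).T)<.062)&(Q.reshape(-1,3)[:,2]-z0>lo)&(Q.reshape(-1,3)[:,2]-z0<hi)]
for n,(u,v) in seeds.items():
    xy=P[v,u,:2]
    for nm,Q in(("top",P),("side",S)):
        lo,hi=(.005,.014) if "lid" in n else (.029,.042) if "can" in n else (.012,.03)
        for lo,hi in [(lo,hi)]+([(.027,.042)] if "lid" in n else []):
            a=hdr(Q,xy,lo,hi)
            if len(a)<8: print(n,nm,len(a));continue
            (cx,cy),(w,h),t=cv2.minAreaRect((a[:,:2]*1000).astype(np.float32))
            print(n,nm,len(a),"rect",np.round([cx,cy,w,h,t],1),"mean",np.round(a.mean(0)*1000,1))
E
```

```text
leaf z [-0.00367588 -0.00056616  0.00284293] [0.72291817 0.02360998 0.10955535] [-0.00298778 -0.00126209  0.00049427]
LRlid top 1769 rect [583.8 -49.3  94.9  86.1  89.6] mean [582.  -43.3   8.8]
LRlid top 94 rect [582.1 -43.3  16.4  16.2  44.7] mean [581.8 -43.3  32.4]
LRlid side 729 rect [581.2 -47.1  84.3  81.4  86.6] mean [581.5 -51.5   7.7]
LRlid side 54 rect [581.2 -45.3  15.8  19.    5. ] mean [581.3 -47.6  30.4]
SRlid top 927 rect [ 448.5 -161.1   94.1   88.4   74.3] mean [ 445.9 -156.     8.8]
SRlid top 96 rect [ 446.7 -156.5   16.3   16.8   89.2] mean [ 446.7 -156.3   32. ]
SRlid side 456 rect [ 446.7 -160.8   57.7   57.5   10. ] mean [ 446.8 -164.5    8. ]
SRlid side 68 rect [ 446.9 -159.4   18.8   16.1   72.7] mean [ 446.8 -160.6   31. ]
OBlid top 1659 rect [ 578.6 -392.    81.1   97.    69.1] mean [ 581.  -381.4    8.7]
OBlid top 248 rect [ 581.5 -381.8   16.1   43.2   69.3] mean [ 581.3 -381.5   31.9]
OBlid side 1634 rect [ 582.4 -384.8   62.2   95.6   69.2] mean [ 582.2 -391.1    8. ]
OBlid side 286 rect [ 582.2 -384.8   18.3   42.1   70.2] mean [ 582.2 -387.    31.1]
S
[... 623 characters left out ...]
.   47.3  94.7   3.1] mean [447.6 -41.6  31.6]
SQcan top 295 rect [ 577.7 -160.1   60.6   60.6   15.2] mean [ 577.8 -160.5   33.3]
SQcan side 270 rect [ 577.8 -163.2   60.8   64.1   15.6] mean [ 578.2 -165.    31.6]
OBcan top 338 rect [ 447.5 -270.1   85.9   50.7   20.5] mean [ 447.7 -270.3   33.1]
OBcan side 403 rect [ 447.4 -273.1   86.3   53.8   20.3] mean [ 447.2 -275.1   31.8]
tin top 165 rect [ 583.6 -265.1   63.6   63.6   72.9] mean [ 585.2 -266.5   17.2]
tin side 292 rect [ 583.6 -267.6   66.    63.3   68.9] mean [ 583.3 -268.8   15.7]
tape top 726 rect [578.1  57.2  52.3  52.3  11.2] mean [577.7  57.3  15.9]
tape side 270 rect [577.2  54.9  52.6  54.3  21.6] mean [577.5  53.3  14.5]
```

Leaf is at z=0. All the shapes were found; the top and side cameras differ by about 3.5 mm in y. A grip across y will settle which is right, so I start with the square lid, whose bar lies along x.

Emit:
jog_arm(
  series=[
    [[0,0,0,0,0,0.125,45],[0,0,0,0,0,0.124,45],[36,-21,12,0,0,0,45],[36,-21,12,0,0,0,45],[36,-21,12,0,0,0,45],[36,-21,12,0,0,0,45],[36,-21,12,0,0,0,45],[36,-21,12,0,0,0,45],[36,-21,12,0,0,0,45],[0,0,0,0,0,0,45]],
  ],
)

```text
time_s: 1.1
eef_pos: [0.3963, -0.406, 0.1449]
eef_rot: [-0.002, 1.0, 0.002, -0.001]
wrist_force: [-0.9, -0.4, -0.4]
opening: 0.527
grasp_force: 0.0
```

Emit:
jog_arm(
  series=[
    [[17,-10,10,0,0,0,45],[17,-10,10,0,0,0,45],[18,-11,10,0,0,0,45],[0,0,25,0,0,0,45],[0,0,25,0,0,0,45],[0,0,20,0,0,0,45],[0,0,15,0,0,0,45],[0,0,10,0,0,0,45],[0,0,6,0,0,0,45],[0,0,0,0,0,0,45]],
  ],
)

```text
time_s: 2.1
eef_pos: [0.4454, -0.3794, 0.0159]
eef_rot: [-0.0, 1.0, -0.0, -0.0]
wrist_force: [0.2, 1.4, 0.3]
opening: 0.528
grasp_force: 0.0
```

Emit:
jog_arm(
  series=[
    [[0,0,0,0,0,0,10],[0,0,0,0,0,0,10],[0,0,0,0,0,0,10],[0,0,0,0,0,0,10],[0,0,0,0,0,0,10],[0,0,0,0,0,0,10],[0,0,0,0,0,0,10],[0,0,0,0,0,0,10],[0,0,0,0,0,0,10],[0,0,0,0,0,0,10]],
  ],
)

```text
time_s: 3.1
eef_pos: [0.4463, -0.3801, 0.0175]
eef_rot: [0.001, 1.0, -0.0, 0.001]
wrist_force: [-0.1, -0.2, 6.5]
opening: 0.17
grasp_force: 61.6
```

Emit:
jog_arm(
  series=[
    [[0,0,-10,0,0,0,10],[0,0,-20,0,0,0,10],[0,0,-20,0,0,0,10],[0,0,-20,0,0,0,10],[0,0,-10,0,0,0,10],[0,0,0,0,0,0,10],[0,0,0,0,0,0,10],[0,0,0,0,0,0,10],[0,0,0,0,0,0,10],[0,0,0,0,0,0,10]],
  ],
)

```text
time_s: 4.1
eef_pos: [0.4453, -0.379, 0.0954]
eef_rot: [-0.001, 1.0, -0.0, -0.0]
wrist_force: [-0.2, 0.7, -0.8]
opening: 0.167
grasp_force: 60.8
```

```bash
python3 - <<'E'
from h import *
from bench import ctrl
for n in("side","top","wrist"):
    o=ctrl.get_obs();print(o["time_s"],np.round(o["eef_pos"]*1e3,1),np.round(o["eef_rot"],4),np.round(o["wrist_force"],1),o["grasp_force"])
    c=ctrl.camera(n);cv2.imwrite(f"pics/{n}1.png",c["frame"]);np.savez(f"pics/{n}1.npz",**c)
    print(c["xyz"],c["rotation"])
cv2.imwrite("pics/a1.png",np.hstack([cv2.imread(f"pics/{n}1.png")[60:480,:520] for n in("side",)]+[cv2.resize(cv2.imread("pics/wrist1.png"),(280,210)).__class__(0) if 0 else cv2.copyMakeBorder(cv2.resize(cv2.imread("pics/wrist1.png"),(280,210)),0,210,0,0,0)]))
E
```

```text
4.1 [ 445.3 -379.    95.4] [-6.e-04  1.e+00 -1.e-04 -5.e-04] [-0.2  0.7 -0.8] 60.838730335235596
[ 0.52741284 -0.89953736  0.60789759] [-0.44489277  0.89553882  0.00816145 -0.00374595]
4.15 [ 445.4 -379.1   95.6] [-5.e-04  1.e+00 -1.e-04 -4.e-04] [ 0.2 -0.1 -1.1] 60.83846926689148
[ 0.36394286 -0.15657558  1.01454623] [-0.04763352  0.71304719 -0.69702827  0.05870561]
4.2 [ 445.5 -379.2   95.8] [-3.e-04  1.e+00 -1.e-04 -2.e-04] [-0.  -0.3 -0. ] 60.838669538497925
[ 0.51973731 -0.37894436  0.2394845 ] [ 0.10366937  0.69979574 -0.69904271 -0.10429705]
```

View pics/a1.png

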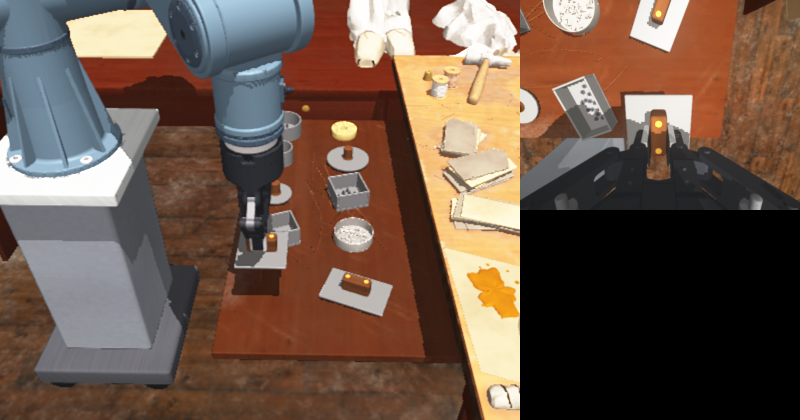

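```bash
cat >> h.py <<'E'
def held(Q,tcp,r=.06,lo=-.012,hi=.004):
    a=Q.reshape(-1,3);a=a[(np.hypot(*(a[:,:2]-tcp[:2]).T)<r)&(a[:,2]>tcp[2]+lo)&(a[:,2]<tcp[2]+hi)]
    (cx,cy),(w,h),t=cv2.minAreaRect((a[:,:2]*1000).astype(np.float32))
    return len(a),np.round([cx,cy,w,h,t],1),np.round(np.percentile(a[:,2]*1e3,[5,50,95]),1)
E
python3 - <<'E'
from h import *
t=np.array([.4455,-.3792,.0958])
for n in("side","top","wrist"):
    Q=cloud(np.load(f"pics/{n}1.npz"))
    a=Q.reshape(-1,3);a=a[np.hypot(*(a[:,:2]-t[:2]).T)<.06]
    print(n,np.histogram(a[:,2]*1e3,bins=range(60,112,4)))
    print(held(Q,t))
# canisters in wrist view
Q=cloud(np.load("pics/wrist1.npz")).reshape(-1,3)
for nm,xy,lo,hi in(("OBlid",(.582,-.383),.005,.014),("OBbar",(.582,-.383),.027,.042),("tin",(.583,-.266),.012,.03)):
    a=Q[(np.hypot(*(Q[:,:2]-xy).T)<.055)&(Q[:,2]>lo)&(Q[:,2]<hi)]
    if len(a)>8:print(nm,len(a),cv2.minAreaRect((a[:,:2]*1000).astype(np.float32)),np.median(a[:,2]))
E
```

```text
side (array([   0,    0,    0,    0,    0,   61, 1167,   43,   34,   40,   55,
         73]), array([ 60,  64,  68,  72,  76,  80,  84,  88,  92,  96, 100, 104, 108]))
(1296, array([ 447.8, -380.1,   71.2,   70.1,   89.7]), array([84.5, 86. , 93.4]))
top (array([ 0,  0,  0,  0,  0,  4, 62, 17,  3,  0,  0,  3]), array([ 60,  64,  68,  72,  76,  80,  84,  88,  92,  96, 100, 104, 108]))
(83, array([ 417.8, -393.9,   34.6,    9.4,   64. ]), array([84.3, 86.6, 91.6]))
wrist (array([   0,    0,    0,    0,    0,    0, 3388, 7945,   95,  112,  226,
        332]), array([ 60,  64,  68,  72,  76,  80,  84,  88,  92,  96, 100, 104, 108]))
(11534, array([ 4.494e+02, -3.789e+02,  7.030e+01,  7.020e+01,  1.000e-01]), array([87.3, 88.4, 89.5]))
OBlid 9154 ((570.6019287109375, -378.7680358886719), (60.2651252746582, 68.83860778808594), 69.06904602050781) 0.010041569238908102
OBbar 1580 ((575.8827514648438, -380.88690185546875), (16.162248611450195, 26.76882553100586), 69.20246887207031) 0.03379752697948507
tin 1544 ((571.60986328125, -266.8000183105469), (64.53430938720703, 38.52772903442383), 89.83037567138672) 0.01778661704180942
```

Emit:
jog_arm(
  series=[
    [[0,0,-20,0,0,0,10],[4,-15,-20,0,0,0,10],[8,-30,0,0,0,0,10],[10,-35,0,0,0,0,10],[10,-40,0,0,0,0,10],[8,-35,0,0,0,0,10],[6,-25,0,0,0,0,10],[4,-15,0,0,0,-0.1345,10],[0,0,0,0,0,-0.1345,10],[0,0,0,0,0,0,10]],
  ],
)

```text
time_s: 5.25
eef_pos: [0.4959, -0.1838, 0.1364]
eef_rot: [0.0, 0.991, 0.135, 0.0]
wrist_force: [1.1, -0.9, -0.5]
opening: 0.17
grasp_force: 60.8
```

```bash
python3 - <<'E'
from h import *
from bench import ctrl
c=ctrl.camera("wrist");cv2.imwrite("pics/w2.png",c["frame"]);np.savez("pics/w2.npz",**c)
s=ctrl.camera("side");np.savez("pics/s2.npz",**s);o=ctrl.get_obs();t=o["eef_pos"]
print(np.round(t*1e3,1),np.round(o["eef_rot"],4),o["grasp_force"])
Q=cloud(c);print(held(Q,t),held(cloud(s),t));Q=Q.reshape(-1,3)
for n,q,m in(("w",Q,0),("s",cloud(s).reshape(-1,3),0),("top",cloud(np.load("pics/top0.npz")).reshape(-1,3),0)):
  for lo in(.026,.029,.032):
    a=q[(np.hypot(*(q[:,:2]-(.578,-.161)).T)<.05)&(q[:,2]>lo)&(q[:,2]<.042)]
    if len(a)>5: print(n,lo,len(a),np.round(np.hstack(cv2.minAreaRect((a[:,:2]*1000).astype(np.float32))),1),np.median(a[:,2]))
E
```

```text
[ 495.7 -184.5  136.3] [1.000e-04 9.912e-01 1.322e-01 0.000e+00] 60.83667755126953
(11521, array([ 499.7, -182.6,   69.9,   70.3,   15.6]), array([127.9, 129. , 130. ])) (817, array([ 498.1, -184.8,   70.2,   72.8,   14.1]), array([125.3, 126.8, 136.7]))
w 0.026 2073 [ 579.  -161.2   59.8   60.4   15.7] 0.03464981450269736
w 0.029 1930 [ 579.  -161.2   59.8   60.4   15.7] 0.03472835109722039
w 0.032 1785 [ 579.  -161.2   59.8   60.4   15.7] 0.034798636616160006
s 0.026 340 [ 578.  -162.9   61.    62.8   16.5] 0.03088651805758519
s 0.029 249 [ 578.2 -162.9   60.6   62.8   16.5] 0.031862693918516816
s 0.032 115 [ 577.9 -163.6   59.4   62.    16.1] 0.03281894730537094
top 0.026 322 [ 577.7 -160.1   60.6   60.6   15.2] 0.03316639501906238
top 0.029 289 [ 577.8 -159.9   60.9   59.9   15.8] 0.03333988110038488
top 0.032 225 [ 577.9 -159.9   60.6   59.9   15.8] 0.033799349094116526
```

View pics/w2.png

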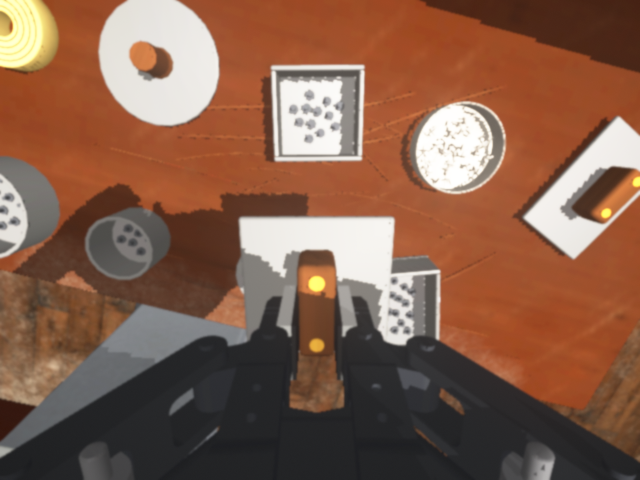

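The wrist view shows the held square lid, plate centred near (317,280), and the square canister's mouth at (318,113), already parallel.

Emit:
jog_arm(
  series=[
    [[8,0,0,0,0,0,10],[18,0,0,0,0,0,10],[22,0,0,0,0,0,10],[20,0,0,0,0,0,10],[10,0,5,0,0,0,10],[4,0,15,0,0,0,10],[0,0,20,0,0,0,10],[0,0,20,0,0,0,10],[0,0,12,0,0,0,10],[0,0,4,0,0,0,10]],
  ],
)

```text
time_s: 6.35
eef_pos: [0.5729, -0.1621, 0.0577]
eef_rot: [-0.001, 0.991, 0.134, -0.002]
wrist_force: [0.2, 0.4, -0.7]
opening: 0.169
grasp_force: 60.9
```

```bash
cat > look.py <<'E'
from h import *
from bench import ctrl
import sys
def look(k,n="wrist"):
    c=ctrl.camera(n);np.savez(f"pics/{k}.npz",**c);cv2.imwrite(f"pics/{k}.png",c["frame"]);o=ctrl.get_obs();t=o["eef_pos"]
    print(np.round(t*1e3,1),"yaw",round(np.degrees(2*np.arctan2(o["eef_rot"][2],o["eef_rot"][1])),1),np.round(o["wrist_force"],1),round(o["grasp_force"]))
    return cloud(c),t
def rect(Q,xy,r,lo,hi):
    a=Q.reshape(-1,3);a=a[(np.hypot(*(a[:,:2]-xy).T)<r)&(a[:,2]>lo)&(a[:,2]<hi)]
    return len(a),np.round(np.hstack(cv2.minAreaRect((a[:,:2]*1000).astype(np.float32))),1) if len(a)>5 else 0,np.round(np.percentile(a[:,2]*1e3,[5,50,95]),1) if len(a) else 0
E
python3 - <<'E'
from look import *
Q,t=look("w3");print(held(Q,t))
Q,t=look("s3","side");print(held(Q,t))
E
```

```text
[ 573.3 -162.3   58.2] yaw 15.4 [-0.6 -0.2 -0.9] 61
(11551, array([ 576.7, -160.8,   69.6,   70.1,   15.4]), array([49.1, 50.2, 51.4]))
[ 574.1 -162.6   59.4] yaw 15.4 [-0.2  0.4 -1.1] 61
(635, array([ 575.2, -162.9,   69.4,   71.3,   14.9]), array([47.6, 48.8, 59.1]))
```

Emit:
jog_arm(
  series=[
    [[2.5,1,0,0,0,0,10],[0,0,3,0,0,0,10],[0,0,3,0,0,0,10],[0,0,2,0,0,0,10],[0,0,2,0,0,0,10],[0,0,1,0,0,0,10],[0,0,0,0,0,0,10],[0,0,0,0,0,0,10],[0,0,0,0,0,0,10],[0,0,0,0,0,0,10]],
  ],
)

```text
time_s: 7.45
eef_pos: [0.5775, -0.163, 0.0494]
eef_rot: [0.0, 0.991, 0.134, 0.0]
wrist_force: [0.2, -0.4, 0.1]
opening: 0.171
grasp_force: 60.8
```

```bash
python3 - <<'E'
from look import *
Q,t=look("w4");print(held(Q,t))
Q,t=look("s4","side");print(held(Q,t))
E
```

```text
[ 577.5 -162.9   49.4] yaw 15.4 [-0.1 -1.1 -0.9] 61
(11530, array([ 581.3, -161.8,   69.8,   70.5,   15.5]), array([40.9, 42. , 43.1]))
[ 577.5 -162.9   49.4] yaw 15.4 [-0.1 -0.  -1.3] 61
(723, array([ 579.8, -163.8,   69.7,   73. ,   15.8]), array([38. , 39.8, 48.7]))
```

Emit:
jog_arm(
  series=[
    [[-2,-1,0,0,0,0,10],[0,0,1,0,0,0,10],[0,0,1,0,0,0,10],[0,0,1,0,0,0,10],[0,0,0,0,0,0,10],[0,0,0,0,0,0,10],[0,0,0,0,0,0,10],[0,0,0,0,0,0,10],[0,0,0,0,0,0,10],[0,0,0,0,0,0,10]],
  ],
)

```text
time_s: 8.55
eef_pos: [0.5752, -0.1625, 0.0465]
eef_rot: [0.0, 0.991, 0.134, -0.0]
wrist_force: [-2.8, 0.1, 5.2]
opening: 0.173
grasp_force: 61.5
```

```bash
python3 - <<'E'
from look import *
Q,t=look("w5");print(held(Q,t))
Q,t=look("s5","side");print(held(Q,t))
E
```

```text
[ 575.2 -162.5   46.5] yaw 15.4 [-2.5  0.9  4.6] 62
(11525, array([ 579.1, -161.3,   69.9,   70.4,   15.5]), array([38. , 39.1, 40.2]))
[ 575.2 -162.5   46.5] yaw 15.4 [-2.3  0.9  4.5] 62
(714, array([ 578. , -163.4,   70.7,   71.2,   14.8]), array([35.3, 37. , 45.3]))
```

Emit:
jog_arm(
  series=[
    [[0,0,0,0,0,0,45],[0,0,0,0,0,0,45],[0,0,0,0,0,0,45],[0,0,0,0,0,0,45],[0,0,-5,0,0,0,45],[0,0,-15,0,0,0,45],[0,0,-25,0,0,0,45],[0,0,-25,0,0,0,45],[0,0,-15,0,0,0,45],[0,0,-5,0,0,0,45]],
  ],
)

```text
time_s: 9.65
eef_pos: [0.5766, -0.1631, 0.1393]
eef_rot: [0.001, 0.991, 0.134, 0.002]
wrist_force: [-0.2, -0.7, 1.3]
opening: 0.529
grasp_force: 0.0
```

Emit:
jog_arm(
  series=[
    [[-10,15,0,0,0,0,45],[-20,27,0,0,0,0,45],[-25,35,0,0,0,0,45],[-27,37,0,0,0,0,45],[-25,32,0,0,0,0,45],[-14,20,0,0,0,0.125,45],[0,0,0,0,0,0.125,45],[0,0,0,0,0,0.125,45],[0,0,0,0,0,0.125,45],[0,0,0,0,0,0.125,45]],
  ],
)

```text
time_s: 10.65
eef_pos: [0.502, -0.3544, 0.1353]
eef_rot: [-0.001, 0.984, -0.18, -0.001]
wrist_force: [-0.5, -0.7, -0.4]
opening: 0.525
grasp_force: 0.0
```

```bash
python3 - <<'E'
from look import *
Q,t=look("w6")
print("OB plate",rect(Q,(.582,-.384),.056,.005,.014),"bar",rect(Q,(.582,-.384),.05,.027,.042))
Q,t=look("s6","side");print("SQ placed",rect(Q,(.578,-.162),.052,.034,.05))
E
```

```text
[ 502.1 -354.3  135.3] yaw -21.1 [ 0.8  0.1 -0.3] 0
OB plate (9827, array([ 583.1, -383.7,   60.2,   95.7,   69. ]), array([ 8.9, 10.1, 11.3])) bar (1556, array([ 583.2, -383.9,   15.7,   41.1,   69.1]), array([32. , 33.9, 35.2]))
[ 502.2 -354.3  135.5] yaw -20.5 [ 0.3 -1.   0.3] 0
SQ placed (763, array([ 577.9, -163.6,   70.8,   71.9,   15.5]), array([35.2, 37. , 46.2]))
```

View pics/s6.png

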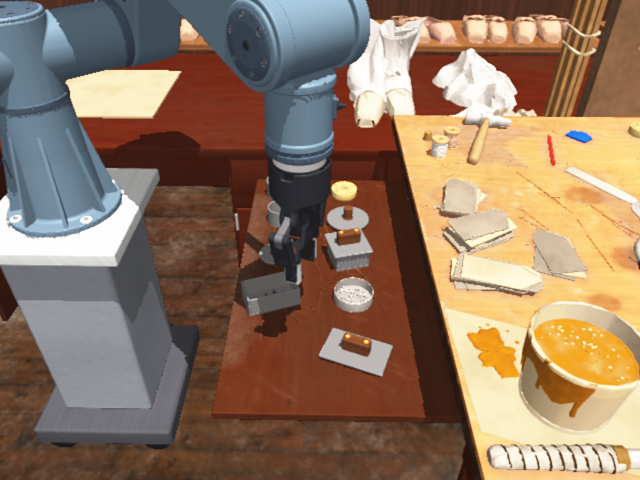

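Square lid is seated, at (348,250) in the side view. Next, the oblong lid.

Emit:
jog_arm(
  series=[
    [[10,0,0,0,0,0,45],[22,-1,0,0,0,0,45],[25,0,0,0,0,0,45],[20,0,10,0,0,0,45],[8,0,25,0,0,0,45],[0,0,30,0,0,0,45],[0,0,30,0,0,0,45],[0,0,18,0,0,0,45],[0,0,8,0,0,0,45],[0,0,0,0,0,0,45]],
  ],
)

```text
time_s: 11.75
eef_pos: [0.5824, -0.3829, 0.0142]
eef_rot: [-0.0, 0.984, -0.177, -0.001]
wrist_force: [0.6, 1.1, 0.2]
opening: 0.529
grasp_force: 0.0
```

Emit:
jog_arm(
  series=[
    [[0,0,0,0,0,0,45],[0,0,0,0,0,0,45],[0,0,0,0,0,0,10],[0,0,0,0,0,0,10],[0,0,0,0,0,0,10],[0,0,0,0,0,0,10],[0,0,0,0,0,0,10],[0,0,0,0,0,0,10],[0,0,0,0,0,0,10],[0,0,0,0,0,0,10]],
  ],
)

```text
time_s: 12.75
eef_pos: [0.5833, -0.3839, 0.0166]
eef_rot: [0.001, 0.984, -0.177, 0.001]
wrist_force: [-0.5, 0.4, 6.0]
opening: 0.168
grasp_force: 61.4
```

Emit:
jog_arm(
  series=[
    [[0,0,-8,0,0,0,10],[0,0,-20,0,0,0,10],[0,0,-30,0,0,0,10],[0,0,-30,0,0,0,10],[-10,0,-22,0,0,0,10],[-25,0,-10,0,0,0,10],[-35,-1,0,0,0,0,10],[-40,-1,0,0,0,0,10],[-40,0,0,0,0,0,10],[-35,0,0,0,0,0,10]],
  ],
)

```text
time_s: 13.75
eef_pos: [0.408, -0.3156, 0.135]
eef_rot: [-0.0, 0.984, -0.177, -0.001]
wrist_force: [-0.1, -1.3, -0.2]
opening: 0.171
grasp_force: 60.5
```

Emit:
jog_arm(
  series=[
    [[-30,0,0,0,0,0,10],[-15,0,0,0,0,0,10],[0,0,0,0,0,-0.119,10],[0,0,0,0,0,-0.119,10],[0,0,0,0,0,-0.119,10],[0,0,0,0,0,-0.119,10],[0,0,0,0,0,-0.119,10],[0,0,0,0,0,-0.119,10],[0,0,0,0,0,0,10],[0,0,0,0,0,0,10]],
  ],
)

```text
time_s: 14.75
eef_pos: [0.3677, -0.3011, 0.1353]
eef_rot: [-0.0, 0.984, 0.176, -0.0]
wrist_force: [-0.1, -0.1, -1.3]
opening: 0.171
grasp_force: 60.5
```

```bash
cat >> look.py <<'E'
def rel(Q,t,can,r,rl=.06):
    n,l,z=held(Q,t,rl);m,c,zc=rect(Q,can,r,.028,.042);print("lid",n,l,z,"can",m,c,zc)
    o=ctrl.get_obs();p=2*np.arctan2(o["eef_rot"][2],o["eef_rot"][1]);d=c[:2]-l[:2]
    print("tool shift x,y:",np.round([np.cos(p)*d[0]+np.sin(p)*d[1],np.sin(p)*d[0]-np.cos(p)*d[1]],1))
E
python3 - <<'E'
from look import *
Q,t=look("w7");rel(Q,t,(.4475,-.2715),.055)
E
```

```text
[ 367.7 -301.1  135.3] yaw 20.3 [-0.2  0.3 -0.1] 60
lid 12895 [ 368.1 -300.7   96.1   60.2   20.1] [127.8 128.9 130. ] can 2300 [ 448.7 -271.5   85.7   50.2   20.6] [29.9 34.7 36. ]
tool shift x,y: [85.7  0.6]
```

Emit:
jog_arm(
  series=[
    [[8,0,0,0,0,-0.005,10],[18,0.5,0,0,0,0,10],[22,0,0,0,0,0,10],[20,0,0,0,0,0,10],[12,0,10,0,0,0,10],[5.5,0,20,0,0,0,10],[0,0,26,0,0,0,10],[0,0,16,0,0,0,10],[0,0,8,0,0,0,10],[0,0,0,0,0,0,10]],
  ],
)

```text
time_s: 15.8
eef_pos: [0.4471, -0.2705, 0.0537]
eef_rot: [-0.001, 0.984, 0.18, -0.001]
wrist_force: [-1.5, -0.1, -1.2]
opening: 0.17
grasp_force: 60.5
```

Emit:
jog_arm(
  series=[
    [[0,0,3,0,0,0,10],[0,0,0,0,0,0,10],[0,0,0,0,0,0,10],[0,0,0,0,0,0,10],[0,0,0,0,0,0,10],[0,0,0,0,0,0,10],[0,0,0,0,0,0,10],[0,0,0,0,0,0,10],[0,0,0,0,0,0,10],[0,0,0,0,0,0,10]],
  ],
)

```text
time_s: 16.8
eef_pos: [0.4479, -0.2714, 0.0523]
eef_rot: [-0.0, 0.984, 0.18, -0.0]
wrist_force: [-0.3, 0.7, -2.2]
opening: 0.168
grasp_force: 60.5
```

```bash
python3 - <<'E'
from look import *
Q,t=look("w8");print(held(Q,t))
E
```

```text
[ 447.9 -271.4   52.3] yaw 20.8 [ 0.4  0.7 -0.3] 60
(12903, array([ 448.6, -271.1,   95.7,   60.3,   20.7]), array([44.7, 45.8, 46.9]))
```

Emit:
jog_arm(
  series=[
    [[0,0,2,0,0,0,10],[0,0,2,0,0,0,10],[0,0,1.5,0,0,0,10],[0,0,1,0,0,0,10],[0,0,0.5,0,0,0,10],[0,0,0,0,0,0,10],[0,0,0,0,0,0,10],[0,0,0,0,0,0,10],[0,0,0,0,0,0,10],[0,0,0,0,0,0,10]],
  ],
)

```text
time_s: 17.85
eef_pos: [0.4479, -0.2714, 0.0455]
eef_rot: [-0.0, 0.984, 0.18, -0.0]
wrist_force: [-2.9, 1.9, 5.7]
opening: 0.168
grasp_force: 61.3
```

```bash
python3 - <<'E'
from look import *
Q,t=look("w9");print(held(Q,t))
E
```

```text
[ 447.9 -271.4   45.5] yaw 20.8 [-2.7  1.8  6.1] 61
(12903, array([ 448.4, -271. ,   96. ,   60.4,   20.5]), array([38. , 39.1, 40.1]))
```

Emit:
jog_arm(
  series=[
    [[0,0,0,0,0,0,45],[0,0,0,0,0,0,45],[0,0,0,0,0,0,45],[0,0,0,0,0,0,45],[0,0,-5,0,0,0,45],[0,0,-15,0,0,0,45],[0,0,-25,0,0,0,45],[0,0,-25,0,0,0,45],[0,0,-15,0,0,0,45],[0,0,-5,0,0,0,45]],
  ],
)

```text
time_s: 18.9
eef_pos: [0.449, -0.2724, 0.1377]
eef_rot: [0.002, 0.984, 0.18, 0.001]
wrist_force: [-0.3, -0.5, -0.3]
opening: 0.527
grasp_force: 0.0
```

Emit:
jog_arm(
  series=[
    [[-5,-10,0,0,0,0,45],[-10,-20,0,0,0,0,45],[-12,-30,0,0,0,0,45],[-12,-25,0,0,0,0,45],[-6,-15,0,0,0,0,45],[-1,-5,0,0,0,0,45],[0,0,0,0,0,0,45],[0,0,0,0,0,0,45],[0,0,0,0,0,0,45],[0,0,0,0,0,0,45]],
  ],
)

```text
time_s: 19.9
eef_pos: [0.368, -0.1901, 0.1353]
eef_rot: [-0.0, 0.984, 0.18, 0.0]
wrist_force: [-0.2, 0.2, -0.4]
opening: 0.53
grasp_force: 0.0
```

```bash
cat >> look.py <<'E'
def circ(Q,xy,r,lo,hi):
    a=Q.reshape(-1,3);a=a[(np.hypot(*(a[:,:2]-xy).T)<r)&(a[:,2]>lo)&(a[:,2]<hi)]
    c,R_=cv2.minEnclosingCircle((a[:,:2]*1000).astype(np.float32));return len(a),np.round([*c,2*R_],1),np.round(np.percentile(a[:,2]*1e3,[5,50,95]),1)
def shift(d):
    o=ctrl.get_obs();p=2*np.arctan2(o["eef_rot"][2],o["eef_rot"][1])
    print("tool shift x,y:",np.round([np.cos(p)*d[0]+np.sin(p)*d[1],np.sin(p)*d[0]-np.cos(p)*d[1]],1))
E
python3 - <<'E'
from look import *
Q,t=look("w10");p=circ(Q,(.4468,-.159),.034,.006,.014);k=circ(Q,(.4468,-.159),.02,.028,.042);print(p,k);shift(p[1][:2]-t[:2]*1e3)
Q,t=look("s10","side");print("OB placed",rect(Q,(.4475,-.273),.056,.034,.05))
E
```

```text
[ 367.9 -189.9  135.2] yaw 20.8 [ 0.6 -0.1  0.1] 0
(4904, array([ 447.4, -157.7,   59.8]), array([ 8.8, 10.1, 11.3])) (584, array([ 447.5, -157.6,   17.8]), array([32.6, 34. , 35.2]))
tool shift x,y: [85.8 -1.9]
[ 367.8 -189.9  135.2] yaw 20.8 [-0.2  0.1 -0.1] 0
OB placed (1289, array([ 447.3, -272.3,   96.1,   63.3,   20.4]), array([35.2, 37.1, 45.3]))
```

View pics/w10.png

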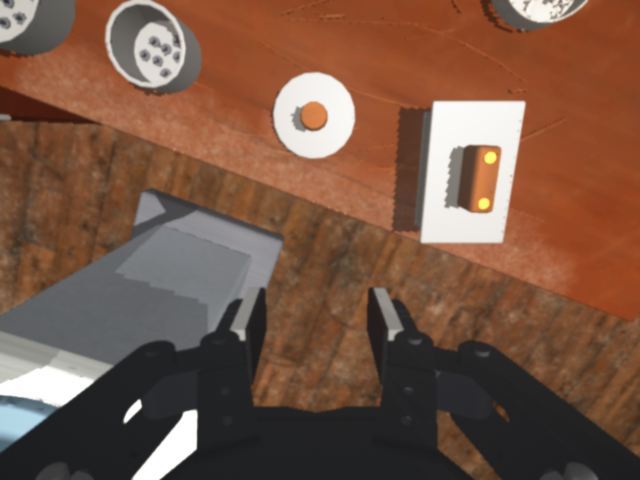

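The wrist view shows the oblong lid seated, plate centre (472,172), and the small round lid at (314,115) with its knob.

Emit:
jog_arm(
  series=[
    [[10,-1,0,0,0,0,45],[22,-1,0,0,0,0,45],[25,0,0,0,0,0,45],[20,0,10,0,0,0,45],[8,0,25,0,0,0,45],[0,0,30,0,0,0,45],[0,0,30,0,0,0,45],[0,0,18,0,0,0,45],[0,0,8,0,0,0,45],[0,0,0,0,0,0,45]],
  ],
)

```text
time_s: 21.0
eef_pos: [0.4461, -0.1569, 0.0133]
eef_rot: [-0.001, 0.984, 0.18, -0.001]
wrist_force: [0.0, 0.1, -0.0]
opening: 0.525
grasp_force: 0.0
```

Emit:
jog_arm(
  series=[
    [[0,0,0,0,0,0,45],[0,0,0,0,0,0,45],[0,0,0,0,0,0,10],[0,0,0,0,0,0,10],[0,0,0,0,0,0,10],[0,0,0,0,0,0,10],[0,0,0,0,0,0,10],[0,0,0,0,0,0,10],[0,0,0,0,0,0,10],[0,0,0,0,0,0,10]],
  ],
)

```text
time_s: 22.0
eef_pos: [0.447, -0.158, 0.0153]
eef_rot: [0.001, 0.984, 0.18, 0.001]
wrist_force: [-1.8, 0.9, 5.3]
opening: 0.18
grasp_force: 58.5
```

Emit:
jog_arm(
  series=[
    [[0,0,-8,0,0,0,10],[0,0,-20,0,0,0,10],[0,0,-32,0,0,0,10],[0,0,-30,0,0,0,10],[-2,-5,-20,0,0,0,10],[-8,-20,-10,0,0,0,10],[-12,-30,0,0,0,0,10],[-12,-30,0,0,0,0,10],[-6,-15,0,0,0,0,10],[-2,-5,0,0,0,0,10]],
  ],
)

```text
time_s: 23.0
eef_pos: [0.3687, -0.0731, 0.1344]
eef_rot: [-0.0, 0.984, 0.181, 0.0]
wrist_force: [1.3, 0.1, -1.1]
opening: 0.184
grasp_force: 58.7
```

Emit:
jog_arm(
  series=[
    [[0,0,0,0,0,0,10],[0,0,0,0,0,0,10],[0,0,0,0,0,0,10],[0,0,0,0,0,0,10],[0,0,0,0,0,0,10],[0,0,0,0,0,0,10],[0,0,0,0,0,0,10],[0,0,0,0,0,0,10],[0,0,0,0,0,0,10],[0,0,0,0,0,0,10]],
  ],
)

```text
time_s: 24.0
eef_pos: [0.3699, -0.0743, 0.1343]
eef_rot: [-0.0, 0.984, 0.18, -0.0]
wrist_force: [-1.4, -0.2, -0.6]
opening: 0.181
grasp_force: 58.7
```

```bash
cat >> look.py <<'E'
def heldc(Q,t,r):
    return circ(Q,t[:2],r,t[2]-.012,t[2]+.004)
E
python3 - <<'E'
from look import *
Q,t=look("w11");l=heldc(Q,t,.036);c=circ(Q,(.4495,-.0445),.033,.028,.042);print(l,c,held(Q,t,.05));shift(c[1][:2]-l[1][:2])
E
```

```text
[369.9 -74.3 134.3] yaw 20.8 [-0.1 -0.3 -0.5] 59
(6343, array([370.5, -74. ,  60.2]), array([128. , 129.1, 131.3])) (1225, array([449. , -44.4,  49.9]), array([30.3, 34.8, 36.1])) (6343, array([372.3, -73. ,  56.5,  57. ,  64.5]), array([128. , 129.1, 131.3]))
tool shift x,y: [83.9  0.2]
```

Emit:
jog_arm(
  series=[
    [[8,0,0,0,0,0,10],[18,0,0,0,0,0,10],[22,0,0,0,0,0,10],[20,0,0,0,0,0,10],[11,0,10,0,0,0,10],[5,0,20,0,0,0,10],[0,0,26,0,0,0,10],[0,0,16,0,0,0,10],[0,0,8,0,0,0,10],[0,0,2,0,0,0,10]],
  ],
)

```text
time_s: 25.05
eef_pos: [0.4481, -0.0441, 0.0515]
eef_rot: [-0.0, 0.984, 0.18, -0.001]
wrist_force: [1.2, 1.0, -0.5]
opening: 0.182
grasp_force: 58.7
```

Emit:
jog_arm(
  series=[
    [[0,0,0,0,0,0,10],[0,0,0,0,0,0,10],[0,0,0,0,0,0,10],[0,0,0,0,0,0,10],[0,0,0,0,0,0,10],[0,0,0,0,0,0,10],[0,0,0,0,0,0,10],[0,0,0,0,0,0,10],[0,0,0,0,0,0,10],[0,0,0,0,0,0,10]],
  ],
)

```text
time_s: 26.05
eef_pos: [0.4484, -0.0445, 0.0522]
eef_rot: [-0.0, 0.984, 0.18, -0.0]
wrist_force: [-0.4, -0.5, -0.6]
opening: 0.183
grasp_force: 58.7
```

```bash
python3 - <<'E'
from look import *
Q,t=look("w12");l=heldc(Q,t,.036);print(l);shift(np.array([449.,-44.4])-l[1][:2])
E
```

```text
[448.4 -44.5  52.3] yaw 20.8 [ 0.7  0.7 -0.7] 59
(6334, array([449. , -44.1,  60.1]), array([45.9, 47.1, 49.2]))
tool shift x,y: [-0.1  0.3]
```

Emit:
jog_arm(
  series=[
    [[0,0,2,0,0,0,10],[0,0,2,0,0,0,10],[0,0,2,0,0,0,10],[0,0,1.5,0,0,0,10],[0,0,1,0,0,0,10],[0,0,0,0,0,0,10],[0,0,0,0,0,0,10],[0,0,0,0,0,0,10],[0,0,0,0,0,0,10],[0,0,0,0,0,0,10]],
  ],
)

```text
time_s: 27.1
eef_pos: [0.4483, -0.0444, 0.0443]
eef_rot: [-0.0, 0.984, 0.18, -0.0]
wrist_force: [-3.3, 0.9, 7.9]
opening: 0.182
grasp_force: 59.7
```

```bash
python3 - <<'E'
from look import *
Q,t=look("w13");print(heldc(Q,t,.036))
E
```

```text
[448.3 -44.4  44.3] yaw 20.8 [-4.   1.8  7.3] 60
(6314, array([449.1, -44.2,  60.1]), array([37.9, 39.1, 41.1]))
```

Emit:
jog_arm(
  series=[
    [[0,0,0,0,0,0,45],[0,0,0,0,0,0,45],[0,0,0,0,0,0,45],[0,0,0,0,0,0,45],[0,0,-5,0,0,0,45],[0,0,-15,0,0,0,45],[0,0,-25,0,0,0,45],[0,0,-25,0,0,0,45],[0,0,-15,0,0,0,45],[0,0,-5,0,0,0,45]],
  ],
)

```text
time_s: 28.15
eef_pos: [0.4497, -0.0449, 0.1359]
eef_rot: [0.001, 0.984, 0.18, 0.002]
wrist_force: [-1.0, -0.2, -0.2]
opening: 0.528
grasp_force: 0.0
```

Emit:
jog_arm(
  series=[
    [[4,6,0,0,0,0,45],[10,12,0,0,0,0,45],[12,15,0,0,0,0,45],[9,10,0,0,0,0,45],[4,5,0,0,0,0,45],[0,0,0,0,0,0,45],[0,0,0,0,0,0,45],[0,0,0,0,0,0,45],[0,0,0,0,0,0,45],[0,0,0,0,0,0,45]],
  ],
)

```text
time_s: 29.15
eef_pos: [0.5017, -0.0753, 0.1339]
eef_rot: [0.0, 0.984, 0.181, 0.0]
wrist_force: [0.1, 0.5, 0.0]
opening: 0.526
grasp_force: 0.0
```

```bash
python3 - <<'E'
from look import *
Q,t=look("w14");p=circ(Q,(.582,-.045),.048,.006,.014);k=circ(Q,(.582,-.045),.02,.028,.042);print(p,k);shift(k[1][:2]-t[:2]*1e3);print("SRcan lid",circ(Q,(.449,-.044),.036,.034,.045))
E
```

```text
[501.8 -75.4 133.9] yaw 20.8 [0.6 0.6 0.5] 0
(10381, array([583.1, -44.2,  83.9]), array([ 8.9, 10.1, 11.3])) (592, array([583.1, -44.2,  17.9]), array([32.7, 34. , 35.1]))
tool shift x,y: [87.1 -0.3]
SRcan lid (3260, array([449.3, -44.1,  60.1]), array([38. , 39.1, 40.4]))
```

View pics/w14.png

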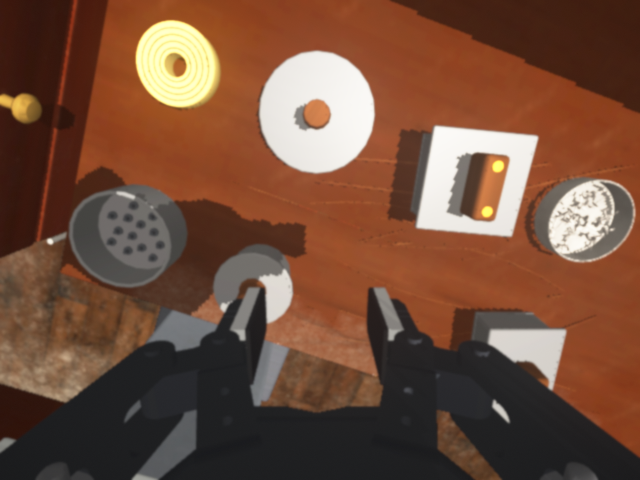

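The wrist view shows the small lid seated at (253,288), the square lid seated at (475,182), and the large round lid with its knob at (317,113).

Emit:
jog_arm(
  series=[
    [[10,0,0,0,0,0,45],[22,0,0,0,0,0,45],[26,0,0,0,0,0,45],[20,0,10,0,0,0,45],[8,0,25,0,0,0,45],[0,0,30,0,0,0,45],[0,0,30,0,0,0,45],[0,0,18,0,0,0,45],[0,0,7,0,0,0,45],[0,0,0,0,0,0,45]],
  ],
)

```text
time_s: 30.2
eef_pos: [0.582, -0.0446, 0.0128]
eef_rot: [-0.0, 0.984, 0.18, -0.001]
wrist_force: [-0.5, -0.2, -0.2]
opening: 0.524
grasp_force: 0.0
```

Emit:
jog_arm(
  series=[
    [[0,0,0,0,0,0,45],[0,0,0,0,0,0,45],[0,0,0,0,0,0,10],[0,0,0,0,0,0,10],[0,0,0,0,0,0,10],[0,0,0,0,0,0,10],[0,0,0,0,0,0,10],[0,0,0,0,0,0,10],[0,0,0,0,0,0,10],[0,0,0,0,0,0,10]],
  ],
)

```text
time_s: 31.2
eef_pos: [0.5831, -0.0452, 0.015]
eef_rot: [0.0, 0.984, 0.18, 0.001]
wrist_force: [-2.3, 0.9, 6.4]
opening: 0.18
grasp_force: 58.8
```

Emit:
jog_arm(
  series=[
    [[0,0,-8,0,0,0,10],[0,0,-20,0,0,0,10],[0,0,-32,0,0,0,10],[0,0,-32,0,0,0,10],[-5,-4,-20,0,0,0,10],[-15,-12,-8,0,0,0,10],[-25,-20,0,0,0,0,10],[-30,-25,0,0,0,0,10],[-30,-25,0,0,0,0,10],[-28,-23,0,0,0,0,10]],
  ],
)

```text
time_s: 32.2
eef_pos: [0.4175, 0.0103, 0.1338]
eef_rot: [-0.0, 0.984, 0.18, -0.0]
wrist_force: [0.9, -0.3, -0.1]
opening: 0.178
grasp_force: 58.7
```

Emit:
jog_arm(
  series=[
    [[-25,-20,0,0,0,0,10],[-12,-12,0,0,0,0,10],[-3,-3,0,0,0,0,10],[0,0,0,0,0,0,10],[0,0,0,0,0,0,10],[0,0,0,0,0,0,10],[0,0,0,0,0,0,10],[0,0,0,0,0,0,10],[0,0,0,0,0,0,10],[0,0,0,0,0,0,10]],
  ],
)

```text
time_s: 33.2
eef_pos: [0.3695, 0.0282, 0.1337]
eef_rot: [-0.0, 0.984, 0.18, -0.0]
wrist_force: [-0.2, 0.5, -0.6]
opening: 0.181
grasp_force: 58.7
```

```bash
python3 - <<'E'
from look import *
Q,t=look("w15");l=heldc(Q,t,.05);c=circ(Q,(.4495,.058),.044,.028,.042);print(l,c);shift(c[1][:2]-l[1][:2])
E
```

```text
[369.5  28.2 133.7] yaw 20.8 [-0.9 -0.1 -0.7] 59
(15105, array([370.2,  28.8,  84.2]), array([127.8, 128.9, 130. ])) (2055, array([450.1,  58.4,  74. ]), array([29.6, 34.7, 36. ]))
tool shift x,y: [85.2  0.7]
```

Emit:
jog_arm(
  series=[
    [[8,0,0,0,0,0,10],[18,0.5,0,0,0,0,10],[22,0,0,0,0,0,10],[20,0,0,0,0,0,10],[12,0,10,0,0,0,10],[5,0,20,0,0,0,10],[0,0,26,0,0,0,10],[0,0,16,0,0,0,10],[0,0,8,0,0,0,10],[0,0,2,0,0,0,10]],
  ],
)

```text
time_s: 34.25
eef_pos: [0.4488, 0.0581, 0.051]
eef_rot: [-0.0, 0.984, 0.18, -0.001]
wrist_force: [-0.6, 0.2, -0.4]
opening: 0.178
grasp_force: 58.7
```

Emit:
jog_arm(
  series=[
    [[0,0,0,0,0,0,10],[0,0,0,0,0,0,10],[0,0,0,0,0,0,10],[0,0,0,0,0,0,10],[0,0,0,0,0,0,10],[0,0,0,0,0,0,10],[0,0,0,0,0,0,10],[0,0,0,0,0,0,10],[0,0,0,0,0,0,10],[0,0,0,0,0,0,10]],
  ],
)

```text
time_s: 35.25
eef_pos: [0.4491, 0.058, 0.0518]
eef_rot: [-0.0, 0.984, 0.18, -0.0]
wrist_force: [0.2, 0.2, -0.1]
opening: 0.18
grasp_force: 58.7
```

```bash
python3 - <<'E'
from look import *
Q,t=look("w16");l=heldc(Q,t,.05);print(l);shift(np.array([450.1,58.4])-l[1][:2])
E
```

```text
[449.   57.9  51.7] yaw 20.8 [ 1.2  0.2 -1.4] 59
(15104, array([449.5,  58.3,  84.1]), array([45.9, 46.9, 48. ]))
tool shift x,y: [0.6 0.1]
```

Emit:
jog_arm(
  series=[
    [[0.5,0,2,0,0,0,10],[0,0,2,0,0,0,10],[0,0,2,0,0,0,10],[0,0,1.5,0,0,0,10],[0,0,1,0,0,0,10],[0,0,0,0,0,0,10],[0,0,0,0,0,0,10],[0,0,0,0,0,0,10],[0,0,0,0,0,0,10],[0,0,0,0,0,0,10]],
  ],
)

```text
time_s: 36.3
eef_pos: [0.4495, 0.0581, 0.0439]
eef_rot: [-0.0, 0.984, 0.181, -0.0]
wrist_force: [-4.3, -0.3, 9.3]
opening: 0.18
grasp_force: 60.0
```

```bash
python3 - <<'E'
from look import *
Q,t=look("w17");print(heldc(Q,t,.05))
E
```

```text
[449.4  58.1  43.9] yaw 20.8 [-3.8  0.8  9.9] 60
(15081, array([450.3,  58.7,  83.7]), array([38.1, 39.1, 40.2]))
```

Seated. I release, back off, and check everything from above.

Emit:
jog_arm(
  series=[
    [[0,0,0,0,0,0,45],[0,0,0,0,0,0,45],[0,0,0,0,0,0,45],[0,0,0,0,0,0,45],[0,0,-5,0,0,0,45],[0,0,-15,0,0,0,45],[0,0,-30,0,0,0,45],[0,0,-30,0,0,0,45],[0,0,-25,0,0,0,45],[0,0,-15,0,0,0,45]],
  ],
)

```text
time_s: 37.35
eef_pos: [0.4506, 0.058, 0.1659]
eef_rot: [0.001, 0.984, 0.18, 0.002]
wrist_force: [0.2, 0.1, -0.5]
opening: 0.524
grasp_force: 0.0
```

Emit:
jog_arm(
  series=[
    [[-5,0,-20,0,0,0,45],[-15,0,-20,0,0,0,45],[-20,0,-10,0,0,0,45],[-20,0,0,0,0,0,45],[-20,0,0,0,0,0,45],[-10,0,0,0,0,0,45],[0,0,0,0,0,0,45],[0,0,0,0,0,0,45],[0,0,0,0,0,0,45],[0,0,0,0,0,0,45]],
  ],
)

```text
time_s: 38.35
eef_pos: [0.3658, 0.0263, 0.2132]
eef_rot: [-0.0, 0.984, 0.181, -0.0]
wrist_force: [-0.5, 1.2, -0.3]
opening: 0.53
grasp_force: 0.0
```

```bash
python3 - <<'E'
from look import *
Q,t=look("w18");print("LR",circ(Q,(.4495,.058),.05,.034,.045),"SR",circ(Q,(.449,-.044),.036,.034,.045))
Q,t=look("s18","side")
for n,xy,r in(("SQ",(.578,-.162),.052),("OB",(.4475,-.272),.056),("LR",(.449,.057),.05),("SR",(.449,-.045),.035)):print(n,rect(Q,xy,r,.034,.045))
print("tin",rect(Q,(.583,-.267),.045,.012,.03),"tape",rect(Q,(.578,.055),.04,.012,.03))
E
```

```text
[365.8  26.3 213.2] yaw 20.8 [-0.1  0.4  0.1] 0
LR (7398, array([449.9,  58.6,  84. ]), array([37.8, 39.1, 40.3])) SR (3083, array([449.1, -43.8,  59.7]), array([37.8, 39. , 40.4]))
[365.7  26.3 213.2] yaw 20.8 [-0.  -0.7  0.3] 0
SQ (723, array([ 577.5, -163.3,   69.8,   73.6,   15.5]), array([35.1, 36.9, 41.8]))
OB (1218, array([ 447. , -272.4,   95.7,   62.7,   20.3]), array([35.2, 37.1, 39.7]))
LR (595, array([449.4,  54.9,  82.7,  82.9,  14.6]), array([34.8, 37. , 39.6]))
SR (370, array([447.7, -46.7,  58.1,  60. ,  85.7]), array([35. , 36.9, 40.9]))
tin (269, array([ 583.7, -267.7,   67.2,   62.5,   87.6]), array([12.3, 16. , 19.6])) tape (260, array([577.5,  55.8,  55.4,  52. ,  80.7]), array([12.9, 14.6, 16.2]))
```

View pics/s18.png

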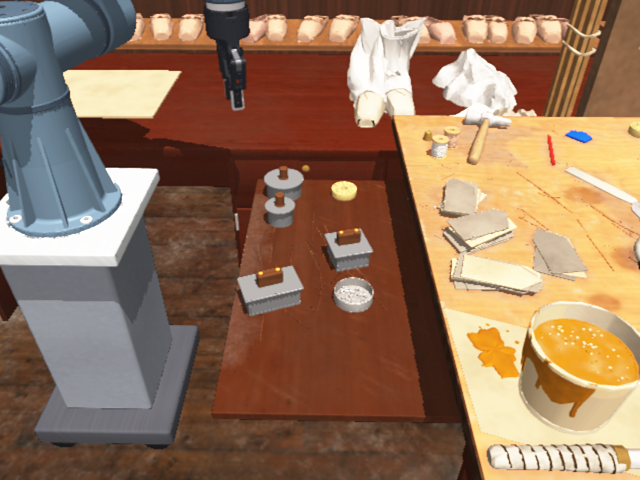

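View pics/w18.png

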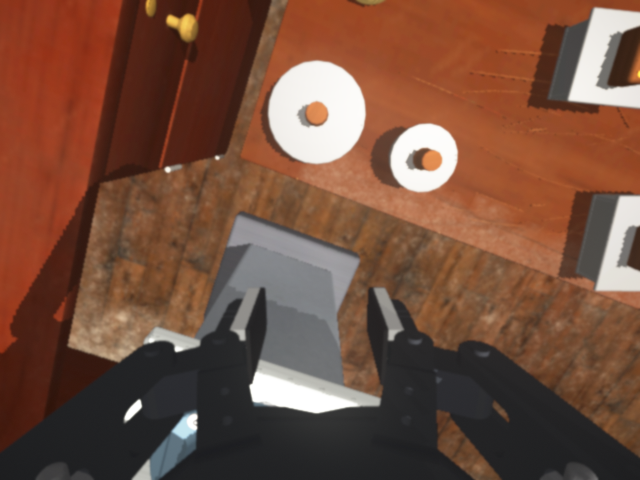

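The side view shows all four lids level at z≈38 mm on their canisters: large round (284,183), small round (280,210), square (348,248), oblong (270,288). The wrist view agrees. The tin and tape haven't moved.

```bash
python3 -c "
from bench import ctrl
print(ctrl.hand_in())"
```

```text
the job is handed in; nothing more can be done
None
```

All four lids are seated flat and lined up on their matching canisters, the tack tin and measuring tape are where they were, and the job was handed in at about 38 s of the 131 s allowed.

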